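Reset the hold-down screw of a small press and lock it

ROBOT

A 6-joint arm with a two-finger parallel gripper is mounted at the origin on a cart in front of the work surface, level with it; the furniture and walls round the work are solid. World frame = base frame: x ahead of the robot, y to its left, z up, the work surface at z = 0. Lengths are in m, angles in rad, forces in N, time in s.
With the tool pointing down it reaches from about 0.275 to 0.85 m from the base axis. Payload 19 kg.
Tool frame: the origin (TCP) lies at the very end of the fingers, on their centre line; the grasp point (between the pads) lies 19 mm behind it; z points along the fingers, y is the line along which they close (so a half turn about z gives the same grasp; the last joint's range is limited). The gripper opens to 85 mm and grips with 20 to 120 N. Pads are 22 mm wide; open, the fingers measure 114 mm over their backs; the gripper's body (76 mm by 85 mm) begins 54 mm behind the grasp point. The pads swing forward as they close: fully open they stand 13 mm farther back than shut.
Start: joints at [-1.456, 0.15, 1.437, -0, 1.554, -0.134], TCP at [0.142, -0.557, 0.231] pointing down, gripper open.
Joint ranges: [-2.8, 2.8], [-0.68, 2.1], [0.12, 2.68], [-1.39, 4.53], [0.16, 2.79], [-2.81, 2.81]. Speed limits (rad/s): [1.89, 1.89, 2.22, 3.01, 3.01, 3.01].

INTERFACE

Orientations are given as a unit quaternion [w, x, y, z].
In Python, from workcell import observe, grab_frame, camera_params, sign_off gives the robot as it stands. The module is installed in compiled form; this text tells all that it offers.
- The arm moves only by the tool jog_arm, never from a script. Its argument "targets" is one flat list of numbers, 5 for each row, row after row: the shift along the tool's x, y, z in cm, then the turn about the tool's z in rad, then the opening, from 0 (shut) to 1 (fully open). A call has 1 to 12 rows; each row shifts and turns the commanded pose from where the row before left it, along the tool's axes as they then stand; what a row does not reach is not made up. A row lasts 1/10 s, in which the tool goes at most 50 mm and 8.59 degrees, less where a joint would pass 70% of its speed; a pose out of reach is approached as far as the arm can. A call is refused whole if a number of a shift passes 5 or a number of a turn 0.15, either way. A call with a gripper value outside its range is refused whole. The fingers move at their own pace and stop on an object; "squeeze" is the grip in N (left out, the last holds). Time passes only in rows, so rows that do not move let the fingers close. It gives the time, the measured TCP pose, the force, the opening and the grip force at its end, in the units of the state.
- observe(): the state, without advancing time (a new reading comes with each control period).
- grab_frame(name): name is "side" or "top" or "wrist"; returns the picture (400x640x3 uint8, red, green, blue); there is no depth.
- camera_params(name): a dict with "intrinsics" (3x3 intrinsics, pixels), "R" (3x3) and "t" (3): a world point X has camera coordinates R X + t. Camera axes: x right, y down, z forward; pixel columns grow to the right and rows downward; lengths in m; the calibration is good to about 2 mm. A picture is of the moment at which its call begins: read the wrist's pose just before it. camera_params takes no time and is no camera call; for the wrist camera it gives the pose at the moment of the call.
- sign_off(): hands the job in; it is judged then, once.
The state is a dict: "time": time; "joints": joint angles; "qd": joint speeds; "tau": joint torques, N m; "ee_pos": TCP position; "tool_rot": TCP orientation; "contact_force": force on the tool from outside, world axes, zero at the start; "ft_torque": the same for the moment, N m; "finger_gap": finger opening in m; "grip_force": force on a finger pad.
Only numpy, scipy, OpenCV 4.12 (cv2) and the standard library are available. Lean on these libraries where they do the work, as an engineer would, in place of code of your own. Each camera call takes 0.05 s, during which the arm holds its last target. There are 200 camera calls.

TASK

The hold-down screw of the small press stands clear of the wooden block under it. Swing the long bar of the lock ring anticlockwise (seen from above) until the ring is free, turn the crank clockwise until the rubber foot has met the block and then about 25 degrees further, so that it holds the block snugly without bruising it, and swing the lock ring clockwise again until it is firmly tight, about 35 degrees past the point where it starts to bite, not overtightened. Leave the block where it stands and the things round the press alone.

Things in the scene. Friction and masses are not known exactly. Their poses are not given: they have to be found in the camera images.
- press: Hold-down press fixed to the worktop: wooden base 120 x 110 x 14 mm, dark steel column at its back (local +x), arm reaching forward over the block, arm top 100 mm above the worktop. Origin on the worktop, on the vertical turning axis shared by lock ring, crank and screw; x points to the column, z up.
- lock_post (a point): Grip of the lock ring: upright black round post, 12 mm in diameter, at the end of the ring's long horizontal bar, 85 mm from the press axis. This point lies on the post's axis 132 mm above the worktop; post top at 144 mm, bar's upper side at 116 mm. It travels at constant height on a circle about the press axis, clockwise from above to tighten.
- lock_ring: Knurled aluminium ring (52 mm) above the arm, with the long bar; origin on the press axis. Turns 2.2 rad between stops, stays where left; starts tight, 1.45-1.5 rad from the loose stop, bites only beyond 0.9-1.1 rad (wear, unmeasured), free below 0.8. Free it takes 5 N at the post (moving; 0.5-3 N at rest). Past the bite the push rises: 1 N at 0.3 rad, 3.5 N at 0.6, 7 N at 0.9.
- crank_grip (a point): Grip of the crank: upright light wooden round post, 12 mm in diameter, on the short crank above the lock ring, 40 mm from the press axis. This point lies on the post's axis 167 mm above the worktop; post top at 181 mm, crank arm's upper side at 145 mm with a 14 mm collar up to 148 mm. It travels at constant height on a circle about the press axis.
- adjuster: Steel hub with crank above the lock ring; origin on the press axis, -x points to its post. Turns 3.2 rad between stops, stays where left, starts 0-0.4 rad from the anticlockwise stop. Clockwise from above lowers the foot 3 mm/rad; held while the ring is tight. Free it takes 6 N at the post when moving, 1-3 N at rest. The foot meets the block after 0.3-1.5 rad (unmeasured).
- spindle: The screw with its rubber foot (20 mm across, two soft nubs) that comes down on the block without turning, under the arm. Origin on the press axis, height nominal: it does not tell where the foot is (wear). Past first touch it presses with 15 N at 0.25 rad of crank turn, 45 N at 0.45, 80 N at 0.6; the push needed at the crank post rises by 1 N per 13 N.
- collet: Clamp collet hidden inside the lock ring; its pad presses on the adjuster from below when the ring is tight. Origin on the press axis, height nominal. Its force: 25 N at 0.3 rad of ring turn past the first bite, 80 N at 0.6, 170 N at 0.9.
- work_block: Plain wooden cube, 30 mm, loose on the press base under the foot; origin at the centre of its underside.
- spool: Bystander: thread spool with wooden ends, 29 mm across, 48 mm tall, standing beside the press.
- rubber_eraser: Bystander: eraser 17 x 43 x 12 mm lying beside the press.
- tape: Bystander: flat roll of tape, 94 mm across, 16 mm high.
- pen: Bystander: marker pen, 140 mm long, lying on the worktop, front left.
Not all that is in view belongs to the job. There is more than one size of the work_block; the one meant has the size given above.

How it is judged:
On the way, in this order (a step that is already met when the one before it is completed fails the run):
1. the lock ring is loosened: its clamp pad no longer presses on the adjuster (contact force between collet and adjuster below 1 N), for 0.2 s.
2. with the ring loose, the foot is turned down on the block with 15 to 80 N (contact force between spindle and work_block between 15 and 80 N and contact force between collet and adjuster below 5 N), for 0.2 s.
3. the lock ring is tight again: its pad presses on the adjuster with more than 40 N (contact force between collet and adjuster above 40 N), for 0.2 s.
At the end, for the whole second after the job is handed in: The foot presses on the wooden block with 15 to 80 N, the lock ring's pad presses on the adjuster with 40 to 170 N, the block stands still on the press base within 10 mm of the press axis (contact force between spindle and work_block between 15 and 80 N and contact force between collet and adjuster between 40 and 170 N and horizontal distance between work_block and press below 0.01 m and linear speed of work_block below 0.01 m/s); the robot touches nothing.
It fails at once if the foot presses on the block with more than 100 N (bruised) (contact force between spindle and work_block above 100 N).
It fails at once if the lock ring is overtightened (pad force above 190 N) (contact force between collet and adjuster above 190 N).
It fails at once if the block is shifted by more than 8 mm (distance of work_block from where it was at the start of the episode above 0.008 m).
It fails at once if a bystander (spool, eraser, tape or pen) is moved by more than 30 mm (distance of any of spool, rubber_eraser, tape, pen from where it was at the start of the episode above 0.03 m).
It also fails if it takes over 67 s, if anything falls off the work surface, if the arm or the gripper's body presses on something with over 40 N, if the wrist force passes 120 N, or if a joint passes its speed limit or range.

## Working session

There is one attempt and no reset: what is moved stays moved. The work goes in short steps, Python scripts to look and compute and a tool call to move; the robot and the scene stay as the last step left them, time stands still between calls to the robot, and variables do not carry over. Pictures are saved under pics/ and viewed, at most 10 in all, crops included, and the job is handed in when it is done.

Besides the shell and the picture viewer there is one more tool, called as name(argument=value, ...) on one line, values as JSON. jog_arm: Moves the arm, as the interface text tells. Its arguments: {"type":"object","properties":{"targets":{"type":"array"},"squeeze":{"type":"number"}},"required":["targets"]}

```bash
mkdir -p pics; python3 - <<'E'
from workcell import *
import cv2,numpy as np
for n in("top","side"):
    cv2.imwrite(f"pics/{n}0.png",grab_frame(n)[:,:,::-1])
    p=camera_params(n);print(n,{k:np.round(v,4).tolist() for k,v in p.items()})
s=observe();print(s)
E
```

```text
top {'intrinsics': [[498.5104, 0.0, 318.7298], [0.0, 498.5104, 202.0723], [0.0, 0.0, 1.0]], 'R': [[-0.0194, -0.9997, -0.0137], [-0.9923, 0.0209, -0.1224], [0.1226, 0.0112, -0.9924]], 't': [-0.0118, 0.5342, 1.4424]}
side {'intrinsics': [[385.785, 0.0, 318.773], [0.0, 385.785, 199.2235], [0.0, 0.0, 1.0]], 'R': [[-0.9244, -0.3808, -0.0199], [-0.2606, 0.6689, -0.6962], [0.2784, -0.6384, -0.7176]], 't': [0.4667, 0.2415, 0.7857]}
{'time': 0.1, 'joints': array([-1.45601169e+00,  1.50967712e-01,  1.43790457e+00, -2.29691648e-05,
        1.55377194e+00, -1.33998243e-01]), 'qd': array([ 0.00030361, -0.00291537, -0.00015945, -0.00131239, -0.00033851,
        0.00076444]), 'tau': array([ 6.44378713e-03, -7.14378262e+01, -5.71794856e+01, -1.67096773e-04,
        7.18107156e-03, -3.47259254e-05]), 'ee_pos': array([ 0.14153157, -0.55711253,  0.23074882]), 'tool_rot': array([-5.25869764e-04,  9.92273193e-01,  1.24071082e-01, -6.43126146e-06]), 'contact_force': array([-0.18230137, -0.22998537,  0.2886877 ]), 'ft_torque': array([-0.01379501, -0.00780578,  0.05271867]), 'grip_force': 0.0, 'finger_gap': 0.08555931910414122}
```

View pics/top0.png

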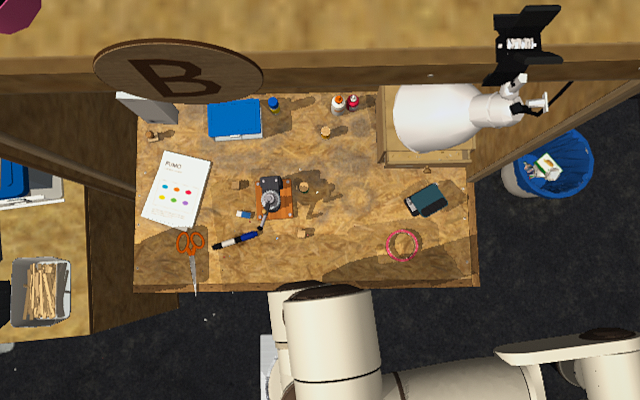

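View pics/side0.png

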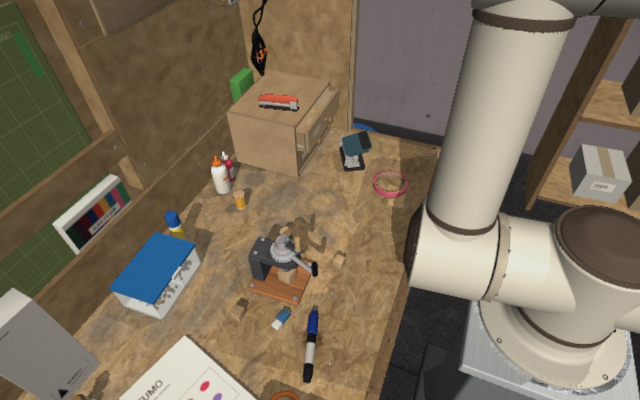

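The press stands at about (272,198) in the top view and (283,262) in the side view. The black lock post is at about (264,226) top and (315,269) side. I'll enlarge both.

```bash
python3 - <<'E'
import cv2,numpy as np
a=cv2.imread("pics/top0.png")[165:245,225:325];b=cv2.imread("pics/side0.png")[220:320,230:330]
a=cv2.resize(a,(800,640),interpolation=2)[:600,:440] if 0 else cv2.resize(a[:,10:90],(400,400),interpolation=2)
b=cv2.resize(b,(400,400),interpolation=2)
cv2.imwrite("pics/c1.png",np.hstack([a,b]))
E
```

```text
(no output)
```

View pics/c1.png

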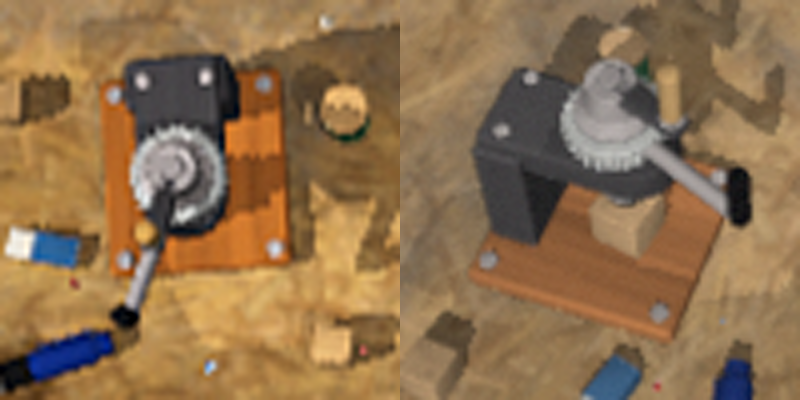

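The enlarged crop shows the following, in full-image pixels:
- **Hub:** top (270,198.6), side (283,237.5).
- **Black lock post:** top (259.6,228.2), side (314.5,264).
- **Wooden crank grip:** top (264.6,211), side (297,237.5).
- **Cubes:** the block meant is the 30 mm one under the foot. The cubes at top (302,233) and (238,184) are loose decoys.
- **Bystanders:** spool at top (304,187), eraser at (243,214), pen at (237,239).

```bash
cat > h.py <<'E'
from workcell import *
import numpy as np,cv2
def ray(n,uv,z,p=None):
    p=p or camera_params(n);R=np.array(p['R']);t=np.array(p['t']);K=np.array(p['intrinsics'])
    c=-R.T@t;d=R.T@np.linalg.inv(K)@[*uv,1];return c+d*(z-c[2])/d[2]
def proj(n,X,p=None):
    p=p or camera_params(n);x=np.array(p['intrinsics'])@(np.array(p['R'])@X+p['t']);return x[:2]/x[2]
E
python3 - <<'E'
from h import *
r=lambda *a:print(a,ray(*a).round(4))
r("top",(259.6,228.2),.144);r("side",(314.5,264),.144)
r("top",(264.6,211),.181);r("side",(297,237.5),.181)
r("top",(270,198.6),.16)
for c in [(113,95),(264,83),(275,248),(125,259)]: r("top",(235+c[0]/5,165+c[1]/5),.016)
r("top",(260,238),.01); r("top",(304,187),.048)
E
```

```text
('top', (259.6, 228.2), 0.144) [0.4519 0.1384 0.144 ]
('side', (314.5, 264), 0.144) [0.4509 0.1442 0.144 ]
('top', (264.6, 211), 0.181) [0.4947 0.12   0.181 ]
('side', (297, 237.5), 0.181) [0.4929 0.1252 0.181 ]
('top', (270, 198.6), 0.16) [0.5304 0.1077 0.16  ]
('top', (257.6, 184.0), 0.016) [0.5947 0.1606 0.016 ]
('top', (287.8, 181.6), 0.016) [0.6    0.0695 0.016 ]
('top', (290.0, 214.6), 0.016) [0.5001 0.0641 0.016 ]
('top', (260.0, 216.8), 0.016) [0.4953 0.1539 0.016 ]
('top', (260, 238), 0.01) [0.4324 0.155  0.01  ]
('top', (304, 187), 0.048) [0.5776 0.0197 0.048 ]
```

jog_arm(targets=[2.3, -3, 0, 0, 1, 2.3, -3, 0, 0, 1, 2.3, -3, 0, 0, 1, 2.3, -3, 0, 0, 1, 2.3, -3, 0, 0, 1, 2.3, -3, 0, 0, 1, 2.3, -3, 0, 0, 1, 2.3, -3, 0, 0, 1, 2.3, -3, 0, 0, 1, 2.3, -3, 0, 0, 1], squeeze=40)

```text
time: 1.1
ee_pos: [0.2907, -0.2083, 0.2312]
tool_rot: [-0.0, 0.992, 0.124, 0.0]
contact_force: [1.0, -0.9, 0.2]
finger_gap: 0.0851
grip_force: 0.0
```

jog_arm(targets=[2.3, -3, 0, 0, 1, 2.3, -3, 0, 0, 1, 2.3, -3, 0, 0, 1, 2.3, -3, 0, 0, 1, 2.3, -3, 0, 0, 1, 2.3, -3, 0, 0, 1, 2.3, -3, 0, 0, 1, 0, 0, 0, 0.13, 1, 0, 0, 0, 0.13, 1, 0, 0, 0, 0.13, 1, 0, 0, 0, 0.13, 1, 0, 0, 0, 0.11, 1])

```text
time: 2.3
ee_pos: [0.3948, 0.0334, 0.2311]
tool_rot: [-0.0, 0.981, -0.192, -0.0]
contact_force: [-0.3, -0.2, 0.7]
finger_gap: 0.0857
grip_force: 0.0
```

```bash
python3 - <<'E'
from h import *
s=observe();p=camera_params("wrist");cv2.imwrite("pics/w1.png",grab_frame("wrist")[:,:,::-1])
print(s['time'],s['ee_pos'],s['tool_rot'],s['joints'])
for X in [(.4515,.141,.144),(.494,.1225,.181),(.530,.109,.16)]: print(proj("wrist",np.array(X),p))
E
```

```text
2.3 [0.39480147 0.03339733 0.23112029] [-3.01347532e-05  9.81400583e-01 -1.91970932e-01 -2.38615011e-04] [-1.10761285e-01 -2.33373034e-01  1.80642697e+00  9.93485619e-05
  1.56900937e+00  1.84637493e+00]
[169.77630881 189.99755562]
[132.22814205 136.28484313]
[137.77003928  73.08645313]
```

View pics/w1.png

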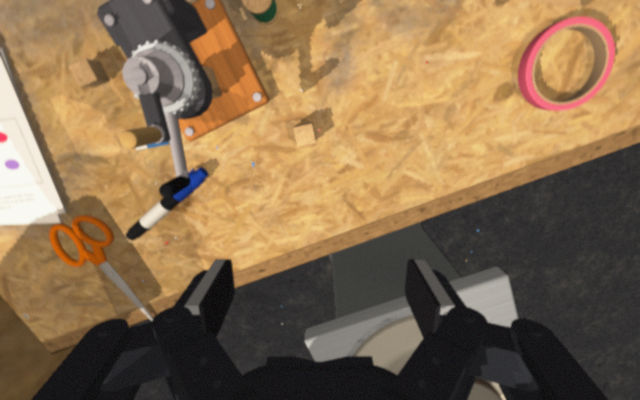

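The wrist view shows the lock post top at about (171,186), the crank grip top at (126,138) and the hub top at (139,75). All three lie within a few pixels of the prediction, so the estimate holds.

```bash
python3 - <<'E'
from h import *
s=observe()
print(ray("wrist",(171,186),.144),ray("wrist",(126,138),.181),ray("wrist",(139,75),.16))
R=np.array([[np.cos(-.3864),np.sin(-.3864)],[np.sin(-.3864),-np.cos(-.3864)]])
for P in [(.452,.141)]: print(R.T@(np.array(P)-s['ee_pos'][:2]))
E
```

```text
[0.45468144 0.13794322 0.144     ] [0.49518774 0.12605552 0.181     ] [0.52919523 0.10797866 0.16      ]
[ 0.01241504 -0.12126283]
```

jog_arm(targets=[0.3, -3, 0, 0, 1, 0.3, -3, 0, 0, 1, 0.4, -3, 0, 0, 1, 0.3, -3.1, 0, 0, 1, 0, 0, 3, 0, 1, 0, 0, 3, 0, 1, 0, 0, 3, 0, 1, 0, 0, 2, 0, 1, 0, 0, 0, 0, 1])

```text
time: 3.25
ee_pos: [0.4506, 0.1406, 0.1188]
tool_rot: [0.001, 0.982, -0.188, -0.002]
contact_force: [-0.1, 0.0, 1.0]
finger_gap: 0.0853
grip_force: 0.0
```

jog_arm(targets=[0, 0, 0, 0, 0, 0, 0, 0, 0, 0, 0, 0, 0, 0, 0, 0, 0, 0, 0, 0, 0, 0, 0, 0, 0, 0, 0, 0, 0, 0, 0, 0, 0, 0, 0, 0, 0, 0, 0, 0])

```text
time: 4.05
ee_pos: [0.4522, 0.1409, 0.1219]
tool_rot: [-0.0, 0.982, -0.189, 0.0]
contact_force: [-1.5, -0.1, 6.0]
finger_gap: 0.0103
grip_force: 39.0
```

```bash
python3 - <<'E'
from h import *
s=observe();cv2.imwrite("pics/w2.png",grab_frame("wrist")[:,:,::-1])
print(s['time'],s['ee_pos'],s['tool_rot'],s['contact_force'],s['ft_torque'],s['finger_gap'],s['grip_force'])
E
```

```text
4.05 [0.45222778 0.1408779  0.1218979 ] [-2.18895846e-04  9.81903038e-01 -1.89383873e-01  3.52534724e-04] [-1.47164275 -0.06400164  6.03559432] [ 0.08562525  0.24202479 -0.01300688] 0.010325564669008087 38.97261679172516
```

View pics/w2.png

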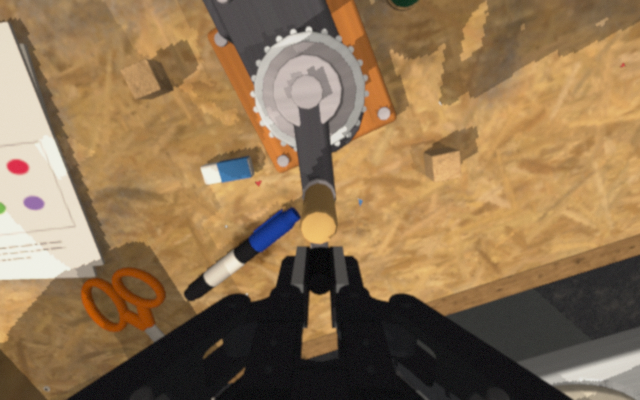

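The black post is held between the pads at about (320,265) and the crank grip is clear at (318,225). Now I'll swing the ring anticlockwise.

jog_arm(targets=[0.02, 0.42, 0, -0.05, 0, 0.04, 0.85, 0, -0.1, 0, 0.04, 0.85, 0, -0.1, 0, 0.04, 0.85, 0, -0.1, 0, 0.04, 0.85, 0, -0.1, 0, 0.04, 0.85, 0, -0.1, 0])

```text
time: 4.7
ee_pos: [0.4495, 0.0951, 0.122]
tool_rot: [-0.001, 0.996, 0.086, 0.003]
contact_force: [28.8, 10.7, -14.5]
finger_gap: 0.0103
grip_force: 38.8
```

jog_arm(targets=[0.04, 0.85, 0, -0.1, 0, 0.04, 0.85, 0, -0.1, 0, 0.04, 0.85, 0, -0.1, 0, 0.04, 0.85, 0, -0.1, 0, 0.04, 0.85, 0, -0.1, 0, 0.02, 0.42, 0, -0.05, 0, 0, 0, 0, 0, 0, 0, 0, 0, 0, 0])

```text
time: 5.5
ee_pos: [0.4705, 0.0553, 0.122]
tool_rot: [-0.001, 0.936, 0.352, 0.005]
contact_force: [36.8, 26.2, -17.4]
finger_gap: 0.0104
grip_force: 39.0
```

```bash
python3 - <<'E'
from h import *
s=observe();d=s['ee_pos'][:2]-[.53,.1085];q=s['tool_rot']
print(s['time'],s['ee_pos'],np.hypot(*d),np.degrees(np.arctan2(d[1],d[0])),'yaw',np.degrees(2*np.arctan2(q[2],q[1])),s['contact_force'],s['finger_gap'],s['joints'])
E
```

```text
5.5 [0.47045418 0.05531533 0.12203986] 0.0798392994760996 -138.22966100575647 yaw 41.195110723714066 [ 36.75824933  26.1763029  -17.41250978] 0.010439969408801238 [-0.04949558 -0.00260395  1.82726302  0.00553333  1.30856256  0.80089834]
```

jog_arm(targets=[0.2, -0.1, 0, 0, 0, 0.15, -0.1, 0, 0, 0, 0, 0, 0, 0, 0, 0, 0, 0, 0, 0])

```text
time: 5.9
ee_pos: [0.4694, 0.0569, 0.122]
tool_rot: [0.001, 0.936, 0.352, 0.001]
contact_force: [9.9, -0.0, -0.3]
finger_gap: 0.0105
grip_force: 40.7
```

```bash
python3 - <<'E'
from h import *
s=observe();q=s['tool_rot']
print(s['time'],s['ee_pos'],'yaw',np.degrees(2*np.arctan2(q[2],q[1])),s['contact_force'],s['finger_gap'])
E
```

```text
5.9 [0.46942998 0.05688276 0.12196175] yaw 41.17878150980676 [ 9.9472657  -0.01220309 -0.25494022] 0.010523593567539413
```

jog_arm(targets=[0, 0, 0, 0, 0.6, 0, 0, 0, 0, 0.6, 0, 0, 0, 0, 0.6, 0, 0, 0, 0, 0.6, 0, 0, -3, 0, 0.6, 0, 0, -3, 0, 0.6, 0, 0, -3, 0, 0.6, 0, 0, -1, 0, 0.6])

```text
time: 6.7
ee_pos: [0.4689, 0.0569, 0.2242]
tool_rot: [0.001, 0.936, 0.352, 0.002]
contact_force: [0.6, 0.6, 0.0]
finger_gap: 0.0513
grip_force: 0.0
```

jog_arm(targets=[0, 0, 0, -0.14, 0.6, 0, 0, 0, -0.14, 0.6, 0, 0, 0, -0.14, 0.6, 0, 0, 0, -0.14, 0.6, 0, 0, 0, -0.14, 0.6, 0, 0, 0, -0.14, 0.6, 0, 0, 0, -0.14, 0.6, 0, 0, 0, -0.14, 0.6, 0, 0, 0, -0.14, 0.6, 0, 0, 0, -0.14, 0.6])

```text
time: 7.7
ee_pos: [0.468, 0.057, 0.2207]
tool_rot: [-0.0, 0.487, 0.873, -0.0]
contact_force: [-0.7, -0.2, -0.3]
finger_gap: 0.0507
grip_force: 0.0
```

jog_arm(targets=[0, 0, 0, -0.14, 0.6, 0, 0, 0, -0.14, 0.6, 0, 0, 0, -0.14, 0.6, 0, 0, 0, -0.14, 0.6, 0, 0, 0, -0.13, 0.6, 0, 0, 0, 0, 0.6, 0, 0, 0, 0, 0.6])

```text
time: 8.4
ee_pos: [0.4681, 0.057, 0.221]
tool_rot: [-0.0, 0.168, 0.986, 0.0]
contact_force: [-0.4, 0.4, 0.4]
finger_gap: 0.0513
grip_force: 0.0
```

```bash
python3 - <<'E'
from h import *
s=observe();p=camera_params("wrist");cv2.imwrite("pics/w3.png",grab_frame("wrist")[:,:,::-1]);q=s['tool_rot']
np.save("p3.npy",p,allow_pickle=True)
print(s['time'],s['ee_pos'],'yaw',np.degrees(2*np.arctan2(q[2],q[1])),s['contact_force'],s['joints'])
for X in [(.4694,.0569,.144),(.494,.124,.181),(.5315,.112,.16)]: print(proj("wrist",np.array(X),p))
E
```

```text
8.4 [0.46810643 0.05695455 0.22101248] yaw 160.70038398441983 [-0.40388673  0.3793133   0.42173385] [-4.25867663e-02 -6.33476598e-02  1.68082040e+00  9.94060609e-05
  1.52456430e+00 -1.27654587e+00]
[317.38401809 214.5962582 ]
[424.12564112 235.96216391]
[410.97495801 270.61977034]
```

View pics/w3.png

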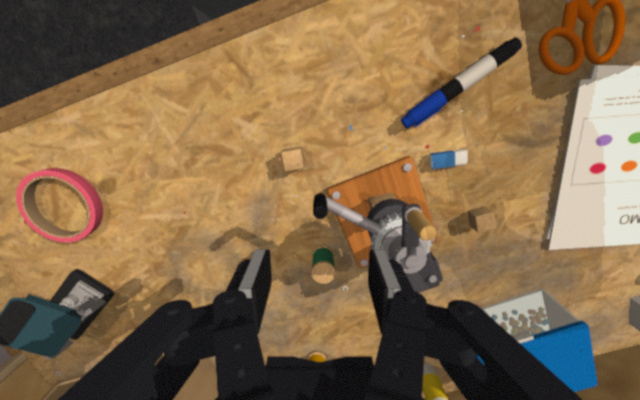

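The view shows the crank grip top at (428,233), the lock post at (320,209) and the hub at about (410,262). The grip and the post show the same 3 px offset from prediction, so the grip is at about (0.494, 0.124).

jog_arm(targets=[-0.1, 2.4, 0, 0, 0.6, -0.1, 2.4, 0, 0, 0.6, 0, 2.4, 0, 0, 0.6, 0, 0, 0, 0, 0.6, 0, 0, 2.5, 0, 0.6, 0, 0, 2.5, 0, 0.6, 0, 0, 1.7, 0, 0.6, 0, 0, 0, 0, 0.6])

```text
time: 9.25
ee_pos: [0.4924, 0.1239, 0.1522]
tool_rot: [-0.002, 0.167, 0.986, -0.0]
contact_force: [0.1, -1.0, 0.5]
finger_gap: 0.0512
grip_force: 0.0
```

jog_arm(targets=[0, 0, 0, 0, 0, 0, 0, 0, 0, 0, 0, 0, 0, 0, 0, 0, 0, 0, 0, 0, 0, 0, 0, 0, 0, 0, 0, 0, 0, 0], squeeze=30)

```text
time: 9.85
ee_pos: [0.4941, 0.1244, 0.1555]
tool_rot: [0.001, 0.166, 0.986, 0.0]
contact_force: [0.4, 1.3, 6.8]
finger_gap: 0.0106
grip_force: 29.4
```

```bash
cat > st.py <<'E'
from h import *
import sys
s=observe();q=s['tool_rot'];d=s['ee_pos'][:2]-[.5315,.112];th=np.arctan2(d[1],d[0]);f=s['contact_force'][:2]
y=2*np.arctan2(q[2],q[1])
print(round(s['time'],2),s['ee_pos'].round(4),'r %.4f th %.1f yaw %.1f'%(np.hypot(*d),np.degrees(th)%360,np.degrees(y)),
 'tool x,y force %.1f %.1f'%(f@[np.cos(y),np.sin(y)],f@[np.sin(y),-np.cos(y)]),'fz %.1f'%s['contact_force'][2],'Mz %.2f'%s['ft_torque'][2],s['finger_gap'].round(4),s['grip_force'])
E
python3 st.py
```

```text
Traceback (most recent call last):
  File "st.py", line 6, in <module>
    'tool x,y force %.1f %.1f'%(f@[np.cos(y),np.sin(y)],f@[np.sin(y),-np.cos(y)]),'fz %.1f'%s['contact_force'][2],'Mz %.2f'%s['ft_torque'][2],s['finger_gap'].round(4),s['grip_force'])
                                                                                                                                              ^^^^^^^^^^^^^^^^^^^^^
AttributeError: 'float' object has no attribute 'round'
```

```bash
sed -i "s/s\['finger_gap'\].round(4)/round(float(s['finger_gap']),4)/" st.py; python3 st.py
```

```text
9.85 [0.4941 0.1244 0.1555] r 0.0394 th 161.6 yaw 160.9 tool x,y force 0.0 1.4 fz 6.8 Mz -0.06 0.0106 29.386829137802124
```

jog_arm(targets=[-0.01, 0.2, -0.2, 0.05, 0, -0.01, 0.2, 0, 0.05, 0, -0.01, 0.2, 0, 0.05, 0])

```text
time: 10.15
ee_pos: [0.4958, 0.1294, 0.1557]
tool_rot: [-0.001, 0.24, 0.971, -0.001]
contact_force: [0.2, -4.2, -10.7]
finger_gap: 0.0105
grip_force: 31.1
```

jog_arm(targets=[-0.01, 0.2, 0, 0.05, 0, -0.01, 0.2, 0, 0.05, 0])

```text
time: 10.35
ee_pos: [0.4976, 0.133, 0.1557]
tool_rot: [-0.001, 0.288, 0.958, -0.001]
contact_force: [-3.2, -1.8, -8.8]
finger_gap: 0.0109
grip_force: 31.3
```

```bash
python3 st.py
```

```text
10.35 [0.4976 0.133  0.1557] r 0.0399 th 148.3 yaw 146.5 tool x,y force 1.6 -3.3 fz -8.8 Mz 0.11 0.0109 31.265602111816406
```

```bash
cat >> st.py <<'E'
r=np.hypot(*d);F=s['contact_force'];print('TORQUE %.3f  th %.3f rad, moved %.3f'%(d[0]*F[1]-d[1]*F[0]+s['ft_torque'][2],th,np.radians(161.6)-th))
E
python3 st.py|tail -1
```

```text
TORQUE 0.243  th 2.588 rad, moved 0.233
```

jog_arm(targets=[-0.01, 0.2, 0, 0.05, 0, -0.01, 0.2, 0, 0.05, 0])

```text
time: 10.55
ee_pos: [0.4997, 0.1364, 0.1556]
tool_rot: [-0.001, 0.336, 0.942, -0.001]
contact_force: [-6.5, 0.3, -7.7]
finger_gap: 0.0106
grip_force: 31.4
```

```bash
python3 st.py
```

```text
10.55 [0.4997 0.1364 0.1556] r 0.0400 th 142.5 yaw 140.8 tool x,y force 5.2 -3.9 fz -7.7 Mz 0.07 0.0106 31.418127715587616
TORQUE 0.224  th 2.488 rad, moved 0.333
```

jog_arm(targets=[-0.01, 0.2, 0, 0.05, 0, -0.01, 0.2, 0, 0.05, 0])

```text
time: 10.75
ee_pos: [0.5022, 0.1395, 0.1556]
tool_rot: [-0.002, 0.382, 0.924, -0.001]
contact_force: [-7.3, 3.0, -6.2]
finger_gap: 0.0107
grip_force: 31.5
```

```bash
python3 st.py
```

```text
10.75 [0.5022 0.1395 0.1556] r 0.0402 th 136.8 yaw 135.0 tool x,y force 7.3 -3.1 fz -6.2 Mz 0.14 0.0107 31.54019594192505
TORQUE 0.255  th 2.388 rad, moved 0.433
```

jog_arm(targets=[-0.01, 0.2, 0, 0.05, 0, -0.01, 0.2, 0, 0.05, 0])

```text
time: 10.95
ee_pos: [0.505, 0.1424, 0.1556]
tool_rot: [-0.002, 0.428, 0.904, -0.0]
contact_force: [-11.3, 5.7, -5.1]
finger_gap: 0.0107
grip_force: 31.6
```

```bash
python3 st.py
```

```text
10.95 [0.505  0.1424 0.1556] r 0.0403 th 131.0 yaw 129.3 tool x,y force 11.6 -5.1 fz -5.1 Mz 0.06 0.0107 31.63483053445816
TORQUE 0.250  th 2.286 rad, moved 0.534
```

jog_arm(targets=[0.04, 0.2, 0, 0.05, 0, 0.04, 0.2, 0, 0.05, 0])

```text
time: 11.15
ee_pos: [0.508, 0.1452, 0.1556]
tool_rot: [-0.001, 0.473, 0.881, -0.001]
contact_force: [-4.8, 1.3, -7.8]
finger_gap: 0.0108
grip_force: 31.4
```

```bash
python3 st.py
```

```text
11.15 [0.508  0.1452 0.1556] r 0.0407 th 125.3 yaw 123.6 tool x,y force 3.7 -3.3 fz -7.8 Mz 0.07 0.0108 31.41371101140976
TORQUE 0.199  th 2.186 rad, moved 0.634
```

jog_arm(targets=[0.01, 0.2, 0, 0.05, 0, 0.01, 0.2, 0, 0.05, 0])

```text
time: 11.35
ee_pos: [0.5113, 0.1475, 0.1556]
tool_rot: [-0.001, 0.516, 0.856, -0.001]
contact_force: [-6.2, 2.2, -7.8]
finger_gap: 0.0106
grip_force: 31.4
```

```bash
python3 st.py
```

```text
11.35 [0.5113 0.1475 0.1556] r 0.0408 th 119.6 yaw 117.9 tool x,y force 4.8 -4.5 fz -7.8 Mz -0.01 0.0106 31.439555883407593
TORQUE 0.167  th 2.087 rad, moved 0.733
```

jog_arm(targets=[0.01, 0.2, 0, 0.05, 0, 0.01, 0.2, 0, 0.05, 0])

```text
time: 11.55
ee_pos: [0.5149, 0.1495, 0.1556]
tool_rot: [-0.001, 0.558, 0.83, -0.001]
contact_force: [-6.7, 2.3, -7.4]
finger_gap: 0.0104
grip_force: 31.4
```

```bash
python3 st.py
```

```text
11.55 [0.5149 0.1495 0.1556] r 0.0410 th 113.9 yaw 112.1 tool x,y force 4.6 -5.4 fz -7.4 Mz 0.05 0.0104 31.448713839054108
TORQUE 0.260  th 1.988 rad, moved 0.832
```

```bash
cat >> st.py <<'E'
open("log.txt","a").write(' '.join('%.5f'%v for v in [*s['ee_pos'][:2],y,*F,s['ft_torque'][2]])+'\n')
E
```

jog_arm(targets=[0.01, 0.2, 0, 0.05, 0, 0.01, 0.2, 0, 0.05, 0])

```text
time: 11.75
ee_pos: [0.5185, 0.1511, 0.1556]
tool_rot: [-0.001, 0.599, 0.801, -0.001]
contact_force: [-6.8, 2.4, -7.2]
finger_gap: 0.0107
grip_force: 31.5
```

```bash
python3 st.py
```

```text
11.75 [0.5185 0.1511 0.1556] r 0.0412 th 108.3 yaw 106.4 tool x,y force 4.3 -5.9 fz -7.2 Mz 0.06 0.0107 31.47079825401306
TORQUE 0.293  th 1.891 rad, moved 0.930
```

jog_arm(targets=[0.02, 0.2, 0, 0.05, 0])

```text
time: 11.85
ee_pos: [0.5204, 0.1518, 0.1556]
tool_rot: [-0.001, 0.619, 0.785, -0.001]
contact_force: [-6.3, 0.8, -8.1]
finger_gap: 0.0109
grip_force: 31.4
```

```bash
python3 st.py
```

```text
11.85 [0.5204 0.1518 0.1556] r 0.0413 th 105.5 yaw 103.5 tool x,y force 2.2 -6.0 fz -8.1 Mz 0.04 0.0109 31.444989144802094
TORQUE 0.286  th 1.842 rad, moved 0.978
```

jog_arm(targets=[0.01, 0.2, 0, 0.05, 0])

```text
time: 11.95
ee_pos: [0.5224, 0.1523, 0.1556]
tool_rot: [-0.001, 0.638, 0.77, -0.001]
contact_force: [-5.2, 1.6, -7.5]
finger_gap: 0.0111
grip_force: 31.5
```

```bash
python3 st.py
```

```text
11.95 [0.5224 0.1523 0.1556] r 0.0414 th 102.8 yaw 100.7 tool x,y force 2.6 -4.8 fz -7.5 Mz 0.12 0.0111 31.469374001026154
TORQUE 0.315  th 1.794 rad, moved 1.027
```

jog_arm(targets=[0.01, 0.2, 0, 0.05, 0])

```text
time: 12.05
ee_pos: [0.5243, 0.1528, 0.1557]
tool_rot: [-0.001, 0.657, 0.754, -0.001]
contact_force: [-6.7, 1.8, -7.1]
finger_gap: 0.0108
grip_force: 31.5
```

```bash
python3 st.py
```

```text
12.05 [0.5243 0.1528 0.1557] r 0.0414 th 100.0 yaw 97.8 tool x,y force 2.7 -6.4 fz -7.1 Mz 0.13 0.0108 31.49539053440094
TORQUE 0.388  th 1.745 rad, moved 1.075
```

jog_arm(targets=[0.01, 0.2, 0, 0.05, 0])

```text
time: 12.15
ee_pos: [0.5262, 0.1532, 0.1556]
tool_rot: [-0.001, 0.676, 0.737, -0.001]
contact_force: [-6.5, 1.1, -6.4]
finger_gap: 0.0106
grip_force: 31.5
```

```bash
python3 st.py
```

```text
12.15 [0.5262 0.1532 0.1556] r 0.0415 th 97.3 yaw 94.9 tool x,y force 1.6 -6.4 fz -6.4 Mz 0.10 0.0106 31.527482271194458
TORQUE 0.363  th 1.699 rad, moved 1.122
```

Torque fits the model with first touch near 0.67 rad. The crank is now about 0.45 rad past touch, or about 40–45 N. I'll stop here, settle and release.

jog_arm(targets=[0, 0, 0, 0, 0, 0, 0, 0, 0, 0, 0, 0, 0, 0, 0])

```text
time: 12.45
ee_pos: [0.5264, 0.1532, 0.1557]
tool_rot: [-0.001, 0.675, 0.738, -0.001]
contact_force: [-5.2, 2.2, -9.5]
finger_gap: 0.011
grip_force: 31.3
```

```bash
python3 st.py
```

```text
12.45 [0.5264 0.1532 0.1557] r 0.0415 th 97.0 yaw 95.0 tool x,y force 2.6 -5.0 fz -9.5 Mz 0.05 0.011 31.30332738161087
TORQUE 0.253  th 1.694 rad, moved 1.127
```

jog_arm(targets=[0, 0, 0, 0, 0.6, 0, 0, 0, 0, 0.6, 0, 0, 0, 0, 0.6, 0, 0, 0, 0, 0.6, 0, 0, 0, 0, 0.6, 0, 0, -3, 0, 0.6, 0, 0, -3, 0, 0.6, 0, 0, -1, 0, 0.6])

```text
time: 13.25
ee_pos: [0.528, 0.1531, 0.2294]
tool_rot: [0.001, 0.675, 0.738, 0.001]
contact_force: [0.4, 0.4, 0.1]
finger_gap: 0.0512
grip_force: 0.0
```

jog_arm(targets=[0, 0, 0, 0.13, 0.6, 0, 0, 0, 0.13, 0.6, 0, 0, 0, 0.13, 0.6, 0, 0, 0, 0.13, 0.6, 0, 0, 0, 0.13, 0.6, 0, 0, 0, 0.13, 0.6, 0, 0, 0, 0.14, 0.6, 0, 0, 0, 0, 0.6])

```text
time: 14.05
ee_pos: [0.5272, 0.153, 0.2259]
tool_rot: [-0.0, 0.933, 0.36, -0.0]
contact_force: [0.1, -0.5, -0.0]
finger_gap: 0.0512
grip_force: 0.0
```

```bash
python3 st.py; python3 - <<'E'
from h import *
s=observe();q=s['tool_rot'];y=2*np.arctan2(q[2],q[1])
d=np.array([.4694,.0569])-s['ee_pos'][:2]
print("to lock post tool x,y cm",100*(d@[np.cos(y),np.sin(y)]),100*(d@[np.sin(y),-np.cos(y)]))
E
```

```text
14.05 [0.5272 0.153  0.2259] r 0.0412 th 96.0 yaw 42.2 tool x,y force -0.3 0.4 fz -0.0 Mz -0.01 0.0512 0.0
TORQUE -0.013  th 1.675 rad, moved 1.145
to lock post tool x,y cm -10.734588580004212 3.242431360870637
```

jog_arm(targets=[-2.7, 0.8, 0, 0, 0.6, -2.7, 0.8, 0, 0, 0.6, -2.7, 0.8, 0, 0, 0.6, -2.6, 0.8, 0, 0, 0.6, 0, 0, 0, 0, 0.6, 0, 0, 3, 0, 0.6, 0, 0, 3, 0, 0.6, 0, 0, 3, 0, 0.6, 0, 0, 1.4, 0, 0.6, 0, 0, 0, 0, 0.6])

```text
time: 15.05
ee_pos: [0.4691, 0.0576, 0.1209]
tool_rot: [-0.001, 0.932, 0.362, -0.001]
contact_force: [-0.3, -0.5, 0.9]
finger_gap: 0.0508
grip_force: 0.0
```

jog_arm(targets=[0, 0, 0, 0, 0, 0, 0, 0, 0, 0, 0, 0, 0, 0, 0, 0, 0, 0, 0, 0, 0, 0, 0, 0, 0, 0, 0, 0, 0, 0], squeeze=40)

```text
time: 15.65
ee_pos: [0.4703, 0.0574, 0.1237]
tool_rot: [0.0, 0.932, 0.361, 0.001]
contact_force: [-0.3, 0.5, 6.6]
finger_gap: 0.0104
grip_force: 39.0
```

```bash
python3 st.py; python3 - <<'E'
from h import *
from scipy.optimize import least_squares
# axis from crank points and both lock grips
c=np.array([[.4958,.1294],[.4976,.133],[.4997,.1364],[.5022,.1395],[.505,.1424],[.508,.1452],[.5113,.1475],[.5149,.1495],[.5185,.1511],[.5224,.1523],[.5262,.1532]])
f=lambda p:np.hypot(*(c-p[:2]).T)-p[2]
print(least_squares(f,[.531,.112,.04]).x, least_squares(lambda p:np.hypot(*(c-p).T)-.04,[.531,.112]).x)
E
```

```text
15.65 [0.4703 0.0574 0.1237] r 0.0820 th 221.8 yaw 42.3 tool x,y force 0.2 -0.6 fz 6.6 Mz 0.03 0.0104 38.98231387138367
TORQUE -0.013  th -2.413 rad, moved 5.233
[0.533098   0.11308144 0.04070077] [0.53264488 0.1136608 ]
```

```bash
sed -i 's/\[.5315,.112\]/[.5328,.1134]/; s/np.radians(161.6)-th/np.radians(161.2)-th/' st.py
```

jog_arm(targets=[0.02, -0.42, 0, 0.05, 0, 0.04, -0.84, 0, 0.1, 0, 0.04, -0.84, 0, 0.1, 0, 0.04, -0.84, 0, 0.1, 0, 0.04, -0.84, 0, 0.1, 0])

```text
time: 16.15
ee_pos: [0.4521, 0.0898, 0.1237]
tool_rot: [0.001, 0.99, 0.142, 0.001]
contact_force: [4.3, -4.9, 2.7]
finger_gap: 0.0099
grip_force: 38.9
```

```bash
python3 st.py
```

```text
16.15 [0.4521 0.0898 0.1237] r 0.0841 th 196.3 yaw 16.3 tool x,y force 2.8 6.0 fz 2.7 Mz 0.09 0.0099 38.9436811208725
TORQUE 0.588  th -2.857 rad, moved 5.671
```

jog_arm(targets=[0.04, -0.84, 0, 0.1, 0, 0.02, -0.42, 0, 0.05, 0])

```text
time: 16.35
ee_pos: [0.4494, 0.1024, 0.1237]
tool_rot: [0.0, 0.998, 0.068, 0.001]
contact_force: [0.9, -6.3, 5.1]
finger_gap: 0.0104
grip_force: 39.3
```

```bash
python3 st.py
```

```text
16.35 [0.4494 0.1024 0.1237] r 0.0841 th 187.5 yaw 7.7 tool x,y force 0.1 6.3 fz 5.1 Mz 0.02 0.0104 39.29462671279907
TORQUE 0.548  th -3.010 rad, moved 5.824
```

jog_arm(targets=[0.02, -0.42, 0, 0.05, 0, 0.02, -0.42, 0, 0.05, 0])

```text
time: 16.55
ee_pos: [0.4487, 0.1105, 0.1236]
tool_rot: [0.0, 1.0, 0.018, 0.001]
contact_force: [-0.0, -5.0, 7.2]
finger_gap: 0.0102
grip_force: 39.5
```

```bash
python3 st.py
```

```text
16.55 [0.4487 0.1105 0.1236] r 0.0841 th 182.0 yaw 2.1 tool x,y force -0.2 5.0 fz 7.2 Mz 0.01 0.0102 39.464104771614075
TORQUE 0.434  th -3.107 rad, moved 5.921
```

jog_arm(targets=[0.02, -0.42, 0, 0.05, 0, 0.02, -0.42, 0, 0.05, 0])

```text
time: 16.75
ee_pos: [0.4489, 0.1189, 0.1236]
tool_rot: [0.0, 1.0, -0.032, 0.001]
contact_force: [-2.7, -5.3, 8.2]
finger_gap: 0.0102
grip_force: 39.6
```

```bash
python3 st.py
```

```text
16.75 [0.4489 0.1189 0.1236] r 0.0841 th 176.2 yaw -3.6 tool x,y force -2.4 5.4 fz 8.2 Mz 0.05 0.0102 39.5872038602829
TORQUE 0.508  th 3.076 rad, moved -0.263
```

jog_arm(targets=[0.02, -0.42, 0, 0.05, 0, 0.02, -0.42, 0, 0.05, 0])

```text
time: 16.95
ee_pos: [0.4498, 0.1273, 0.1236]
tool_rot: [0.0, 0.997, -0.081, 0.001]
contact_force: [-4.7, -5.3, 9.3]
finger_gap: 0.0103
grip_force: 39.7
```

```bash
python3 st.py
```

```text
16.95 [0.4498 0.1273 0.1236] r 0.0841 th 170.5 yaw -9.3 tool x,y force -3.8 6.0 fz 9.3 Mz 0.05 0.0103 39.7060364484787
TORQUE 0.547  th 2.976 rad, moved -0.162
```

jog_arm(targets=[0.02, -0.42, 0, 0.05, 0, 0.02, -0.42, 0, 0.05, 0])

```text
time: 17.15
ee_pos: [0.4516, 0.1355, 0.1236]
tool_rot: [0.0, 0.991, -0.131, 0.0]
contact_force: [-6.8, -5.1, 11.1]
finger_gap: 0.0102
grip_force: 39.8
```

```bash
python3 st.py
```

```text
17.15 [0.4516 0.1355 0.1236] r 0.0841 th 164.8 yaw -15.1 tool x,y force -5.2 6.7 fz 11.1 Mz 0.08 0.0102 39.80924606323242
TORQUE 0.648  th 2.876 rad, moved -0.063
```

jog_arm(targets=[0.02, -0.42, 0, 0.05, 0])

```text
time: 17.25
ee_pos: [0.4528, 0.1395, 0.1236]
tool_rot: [0.0, 0.988, -0.156, 0.0]
contact_force: [-7.9, -5.2, 11.3]
finger_gap: 0.0103
grip_force: 39.9
```

```bash
python3 st.py
```

```text
17.25 [0.4528 0.1395 0.1236] r 0.0842 th 161.9 yaw -17.9 tool x,y force -5.9 7.4 fz 11.3 Mz 0.05 0.0103 39.85010862350464
TORQUE 0.674  th 2.826 rad, moved -0.013
```

jog_arm(targets=[0.02, -0.42, 0, 0.05, 0])

```text
time: 17.35
ee_pos: [0.4542, 0.1435, 0.1236]
tool_rot: [0.0, 0.984, -0.18, 0.0]
contact_force: [-8.6, -5.1, 11.4]
finger_gap: 0.0104
grip_force: 39.9
```

```bash
python3 st.py
```

```text
17.35 [0.4542 0.1435 0.1236] r 0.0842 th 159.1 yaw -20.8 tool x,y force -6.2 7.8 fz 11.4 Mz 0.06 0.0104 39.88387942314148
TORQUE 0.718  th 2.776 rad, moved 0.037
```

jog_arm(targets=[0.02, -0.4, 0, 0.045, 0, 0.02, -0.4, 0, 0.045, 0])

```text
time: 17.55
ee_pos: [0.4573, 0.1508, 0.1236]
tool_rot: [0.0, 0.974, -0.224, 0.0]
contact_force: [-10.1, -4.9, 12.9]
finger_gap: 0.0103
grip_force: 40.1
```

```bash
python3 st.py
```

```text
17.55 [0.4573 0.1508 0.1236] r 0.0842 th 153.6 yaw -25.9 tool x,y force -6.9 8.8 fz 12.9 Mz 0.01 0.0103 40.08358061313629
TORQUE 0.759  th 2.681 rad, moved 0.132
```

jog_arm(targets=[0, 0, 0, 0, 0, 0, 0, 0, 0, 0, 0, 0, 0, 0, 0])

```text
time: 17.85
ee_pos: [0.4575, 0.1512, 0.1236]
tool_rot: [-0.0, 0.975, -0.224, 0.0]
contact_force: [-7.6, 1.0, 10.1]
finger_gap: 0.0102
grip_force: 39.8
```

```bash
python3 st.py
```

```text
17.85 [0.4575 0.1512 0.1236] r 0.0842 th 153.4 yaw -25.8 tool x,y force -7.3 2.4 fz 10.1 Mz -0.00 0.0102 39.805394411087036
TORQUE 0.205  th 2.677 rad, moved 0.137
```

jog_arm(targets=[0, 0, 0, 0, 0.6, 0, 0, 0, 0, 0.6, 0, 0, 0, 0, 0.6, 0, 0, 0, 0, 0.6, 0, 0, 0, 0, 0.6, 0, 0, -3, 0, 0.6, 0, 0, -3, 0, 0.6, 0, 0, -3, 0, 0.6, -3, 0, -1, 0, 0.6, -3, 0, 0, 0, 0.6, 0, 0, 0, 0, 0.6, 0, 0, 0, 0, 0.6])

```text
time: 19.05
ee_pos: [0.4035, 0.1772, 0.2226]
tool_rot: [-0.0, 0.975, -0.223, 0.0]
contact_force: [-0.4, -0.7, 0.2]
finger_gap: 0.0512
grip_force: 0.0
```

```bash
python3 - <<'E'
from h import *
a=grab_frame("top")[170:240,235:315,::-1];b=grab_frame("side")[220:320,230:330,::-1];w=observe()
print(w['contact_force'],w['ee_pos'])
cv2.imwrite("pics/end.png",np.hstack([cv2.resize(a,(400,400)),cv2.resize(b,(400,400))]))
E
```

```text
[-0.02155783  0.60274005 -0.6441054 ] [0.40403297 0.17682526 0.22222317]
```

View pics/end.png

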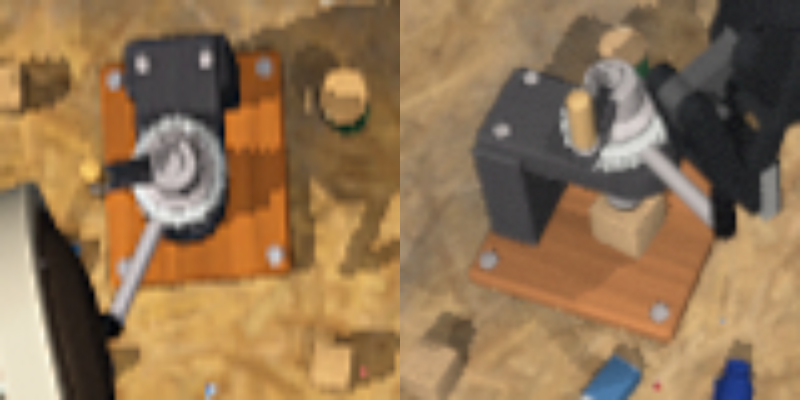

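The crank is turned to the left (crop 90,172), the lock bar is back at (112,322) and the block is unmoved under the foot at (625,222). The gripper is clear, so I'm handing in.

```bash
python3 -c "
from workcell import *
print(sign_off())"
```

```text
the job is handed in; nothing more can be done
None
```

Handed in at about 19 s, no verdict returned: by my torque readings and joint angles, the foot presses the block with about 45 N and the lock ring is about 0.6 rad past the bite (about 80 N); block and bystanders look unmoved.

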